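# Set a drying cabinet's door ajar on the middle hole of its stay

### The arm

A 7-joint arm with a two-finger parallel gripper is mounted at the origin on the work surface. World frame = base frame: x ahead of the robot, y to its left, z up, the work surface at z = 0. Lengths are in m, angles in rad, forces in N, time in s.
With the tool pointing down it reaches from about 0.4 to 0.85 m from the base axis. Payload 10.4 kg.
Tool frame: the origin (TCP) lies midway between the tips of the shut fingers; the grasp point (between the pads) lies 19 mm behind it (r.grasp_offset is the distance from the TCP to the grasp point, in m); x points along the fingers, y is the direction in which the jaws open and shut, and the axes are right-handed (so a half turn about x gives the same grasp; the last joint's range is limited). The gripper opens to 87 mm and grips with 3 to 60 N. Pads are 19 mm wide; open, the fingers measure 117 mm over their backs; the gripper's body (75 mm by 190 mm) begins 51 mm behind the grasp point.
Start: joints at [-1.324, 0.332, -0.065, 1.46, 0.022, 1.35, -0.088], TCP at [0.167, 0.602, 0.223] pointing down, gripper open.
Joint ranges: [-2.6, 2.6], [-0.5, 2.12], [-1.47, 1.34], [0.16, 2.42], [-1.27, 4.41], [0.06, 2.06], [-2.6, 2.6]. Speed limits (rad/s): [2.22, 2.22, 2.79, 2.79, 3.14, 3.14, 3.14].

### API

Orientations are given as a unit quaternion [x, y, z, w].
In Python, from bench import r, vision, close_job gives the robot as it stands. The module is installed in compiled form; this text tells all that it offers.
- The arm moves only by the shell command python3 -m pendant 'ROWS' [OPENING] [FORCE]. ROWS is text: rows parted by semicolons, each of 6 numbers parted by spaces: the shift along the tool's x, y, z in units of 0.25 m (1.0 is 0.25 m), then the turn, a rotation vector about the tool's x, y, z in units of 1.5 rad (1.0 is 1.5 rad). A call has 1 to 8 rows; each row is the pose to reach, as a shift and turn from the pose commanded when the call began, along the tool's axes at that moment; what a row does not reach only later rows make up. A row lasts 1/10 s, in which the tool goes at most 50 mm and 8.59 degrees, less where a joint would pass 70% of its speed; a pose out of reach is approached as far as the arm can. A call with a number of a shift or a turn outside -1 to 1 is refused whole. A call with a gripper value outside its range is refused whole. OPENING is the gripper command: -1 is shut, 1 is fully open, values between are in proportion, set as the call begins (- or left out, the last holds). The fingers move at their own pace and stop on an object; FORCE is the grip in N (left out, the last holds). Time passes only in rows, so rows that repeat a pose let the fingers close. It gives the time, the measured TCP pose, the force and the opening at its end, in the units of the state.
- r.read_state(): the state, without advancing time (a new reading comes with each control period).
- vision.camera(name): name is "scene" or "top" or "wrist"; returns (picture, depth): 420x560x3 uint8, blue, green, red; 420x560 float32, m along the optical axis (not along the pixel's ray), 0 where there is no reading.
- vision.get_calibration(name): a dict with "camera_matrix" (3x3 intrinsics, pixels), "k1" (the pictures are not rectified: a ray, as slopes to the right and down, at radius r is drawn at 1 + k1 r^2 times it, then the intrinsics apply), "rvec" (rotation vector, rad) and "tvec" (3), from world to camera coordinates, as OpenCV has them. Camera axes: x right, y down, z forward; pixel columns grow to the right and rows downward; lengths in m; the calibration is good to about 2 mm. A picture is of the moment at which its call begins: read the wrist's pose just before it. get_calibration takes no time and is no camera call; for the wrist camera it gives the pose at the moment of the call.
- close_job(): hands the job in, once; it reports no verdict.
The state is a dict: "time": time; "joint_positions": joint angles; "joint_vel": joint speeds; "joint_torque": joint torques, N m; "ee_pos": TCP position; "eef_rot": TCP orientation; "ft_force": force on the tool from outside, world axes, zero at the start; "torque": the same for the moment, N m; "width": finger opening in m.
Only numpy, scipy, OpenCV 4.12 (cv2) and the standard library are available. Lean on these libraries where they do the work, as an engineer would, in place of code of your own. Each camera call takes 0.05 s, during which the arm holds its last target. There are 200 camera calls.

### The job

The glazed door of the bench-top drying cabinet has to stand ajar so that the washed parts inside can air: take the perforated stay bar on the cabinet's roof by its black ball knob and drop its middle hole fully down over the fixed peg on the roof, so that the stay holds the door, then let go. The bottles, the jar and the lens barrel standing beside the cabinet must be left where they are.

Things in the scene. Friction and masses are not known exactly. Their poses are not given: they have to be found in the camera images.
- cabinet: White sheet-steel drying cabinet fixed to the bench, 270 mm deep (x) by 360 mm wide (y) by 200 mm high; flat roof at 200 mm. Origin: centre of its underside. Its own -x is the front with the door (faces the robot, give or take 20 degrees), +y its left side with the door's hinge, z up. It stands somewhere else, turned differently, each time.
- hinge (a point): Point on the vertical hinge line of the door at roof height (200 mm), at the cabinet's front left corner. Axes as the cabinet's.
- door (a joint): Opening angle of the door about the vertical hinge line, rad, 0 shut, up to 1.6, growing as it swings out towards the robot. The door is 346 mm wide, 18 mm thick, its top edge level with the roof; an aluminium frame with a glass pane and a bar handle. It swings freely with little friction (0.1 N m, about 0.4 N at the stay's pivot) and stays where it is left. With the peg in the near hole it stands at 0.07, in the middle hole at 0.31, in the far hole at 0.55 rad.
- pivot (a point): Centre of the stay's swivelling fork on the top edge of the door, at the underside of the stay bar, 12 mm above the roof; 250 mm along the door from the hinge line and 9 mm in front of it. The fork lets the stay swivel level about the vertical (hardly any friction) and tip up about a level axis across the bar.
- swivel (a joint): Swivel angle of the stay on the door, rad: 0 when the bar lies along the door with its knob over the hinge side, growing as it swings in over the roof; limits -0.6 and 2.2. At the middle hole it is 0.66.
- stay (a joint): How far the stay bar is tipped up, rad: 0 level (where a stop in the fork carries it, 12 mm above the roof, on the peg or off it), up to 0.9. It falls back to level by its own weight when let go.
- knob (a point): Centre of the black ball knob, 28 mm in diameter, on a 10 mm stem at the free end of the stay; 285 mm from the pivot and 31 mm above the underside of the bar (so about 243 mm above the bench when the bar lies level). The stay is a flat steel bar 20 mm wide and 5 mm thick (0.22 kg with its knob) with three round holes of 11.5 mm. Axes of the stay: x from the pivot to the knob, z up.
- near_hole (a point): Centre of the hole nearest the pivot, at the underside of the bar; 170 mm from the pivot. Axes as the knob's.
- middle_hole (a point): Centre of the middle hole, at the underside of the bar; 205 mm from the pivot. The hole to be used. Axes as the knob's.
- far_hole (a point): Centre of the hole nearest the knob, at the underside of the bar; 240 mm from the pivot. Axes as the knob's.
- seat (a point): Foot of the fixed peg on the roof, on its axis, 12 mm above the roof, where the underside of the bar lies when a hole is fully down. From here the pin, 8 mm in diameter, stands 10 mm up and has a round nose. It stands 85 mm behind the hinge line and 120 mm to its right (cabinet axes). At the start the stay lies level behind it, off the peg.
- bottle_a_mid (a point): Bystander: white squeeze bottle with a nozzle and small red cap, 62 mm in diameter, 172 mm high, standing to the right of the cabinet. Point on its axis 60 mm above its foot.
- bottle_b_mid (a point): Bystander: a second squeeze bottle like the first. Point on its axis 60 mm above its foot.
- jar_mid (a point): Bystander: clear jar with a white lid, 60 mm in diameter, 70 mm high, standing to the left of the cabinet. Its centre, half-way up.
- barrel_mid (a point): Bystander: dark metal lens barrel, 58 mm in diameter, 62 mm high, standing to the left of the cabinet. Its centre, half-way up.

How it is judged:
By the outcome, as a careful person would: the job done as asked, in the order asked, and still so for the second after the job is handed in, with the robot touching nothing.
It also fails if it takes over 35 s, if anything falls off the work surface, if the arm or the gripper's body presses on something with over 40 N, if the wrist force passes 120 N, or if a joint passes its speed limit or range.

## Working session

There is one attempt and no reset: what is moved stays moved. The work goes in short steps, Python scripts to look and compute and a shell command to move; the robot and the scene stay as the last step left them, time stands still between calls to the robot, and variables do not carry over. Pictures are saved under pics/ and viewed, about 8 in all and at most 12, crops included, and the job is handed in when it is done.

```bash
mkdir -p pics
cat > h.py <<'E'
import numpy as np, cv2
from scipy.spatial.transform import Rotation as R
from bench import r, vision
def snap(name,fn):
    c=vision.get_calibration(name); im,d=vision.camera(name)
    np.savez(f'pics/{fn}.npz',im=im,d=d,**{k:np.array(c[k]) for k in c}); cv2.imwrite(f'pics/{fn}.png',im); return im,d,c
def load(fn):
    z=np.load(f'pics/{fn}.npz'); return z['im'],z['d'],z
def cloud(d,c):
    K=np.array(c['camera_matrix']); h,w=d.shape
    uv=np.stack(np.meshgrid(np.arange(w),np.arange(h)),-1).reshape(-1,1,2).astype(float)
    n=cv2.undistortPoints(uv,K,np.array([float(c['k1']),0,0,0,0])).reshape(h,w,2)
    P=np.dstack([n,np.ones((h,w))])*d[...,None]
    M=R.from_rotvec(np.ravel(c['rvec'])).as_matrix()
    return (P-np.ravel(c['tvec']))@M
def ray(u,v,z,c):
    K=np.array(c['camera_matrix'])
    n=cv2.undistortPoints(np.array([[[u,v]]],float),K,np.array([float(c['k1']),0,0,0,0])).ravel()
    M=R.from_rotvec(np.ravel(c['rvec'])).as_matrix(); o=-M.T@np.ravel(c['tvec']); dr=M.T@np.array([*n,1])
    return o+dr*(z-o[2])/dr[2]
def proj(p,c):
    return cv2.projectPoints(np.array(p,float).reshape(-1,1,3),np.ravel(c['rvec']),np.ravel(c['tvec']),np.array(c['camera_matrix']),np.array([float(c['k1']),0,0,0,0]))[0].reshape(-1,2)
E
python3 - <<'E'
from h import *
np.set_printoptions(precision=4,suppress=True)
a,d,c=snap('top','t0'); b,_,_=snap('scene','s0')
cv2.imwrite('pics/both.png',np.vstack([a,b])[:, :]) 
s=r.read_state(); print({k:s[k] for k in('time','ee_pos','eef_rot','width')}, r.grasp_offset)
P=cloud(d,c)
m=(abs(P[...,2]-.2)<.006)&(d>0); print(m.sum()); 
q=P[m][:,:2].astype(np.float32); print(q.min(0),q.max(0),cv2.minAreaRect(q))
E
```

```text
{'time': 0.1, 'ee_pos': array([0.1665, 0.6021, 0.2219]), 'eef_rot': array([ 0.0946,  0.7007, -0.0955,  0.7006]), 'width': 0.0869443942883989} 0.0187
12868
[ 0.0507 -0.2355] [0.7469 0.1848] ((0.38808971643447876, -0.07186108827590942), (0.6568416357040405, 0.37068572640419006), 14.283727645874023)
```

View pics/t0.png

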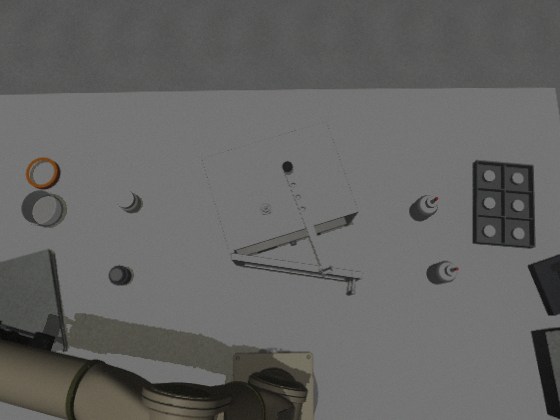

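View pics/s0.png

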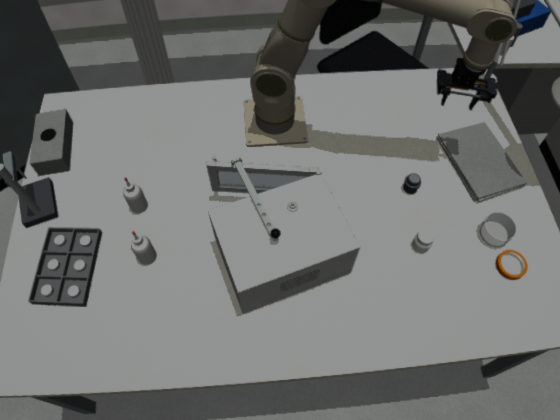

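Run:
```python
from h import *
np.set_printoptions(precision=4,suppress=True)
im,d,c=load('t0'); P=cloud(d,c)
cv2.imwrite('pics/t0c.png',cv2.resize(cv2.convertScaleAbs(im[110:305,190:375],alpha=1.6),None,fx=3,fy=3,interpolation=cv2.INTER_CUBIC))
m=(abs(P[...,2]-.2)<.006)&(d>0); m[:, :195]=0; m[:,370:]=0; m[:115]=0; m[262:]=0
n,l,st,ce=cv2.connectedComponentsWithStats(m.astype(np.uint8))
i=1+np.argmax(st[1:,4]); q=P[l==i]; print(st[i],np.median(q[:,2]),cv2.minAreaRect(q[:,:2].astype(np.float32)))
print(cv2.boxPoints(cv2.minAreaRect(q[:,:2].astype(np.float32))))
for n_,u,v,z in [('knob',287,167,.25),('peg',265.5,210,.22),('hinge',234,257,.2),('piv',325,269,.212)]: print(n_,ray(u,v,z,c),P[int(v),int(u)])
```

```text
[  202   122   157   140 12296] 0.19950635644036785 ((0.5369569659233093, -0.034449830651283264), (0.33719608187675476, 0.36269521713256836), 16.65038299560547)
[[ 0.3235  0.091 ]
 [ 0.4274 -0.2565]
 [ 0.7504 -0.1599]
 [ 0.6465  0.1876]]
knob [ 0.6002 -0.0466  0.25  ] [ 0.5991 -0.0465  0.2534]
peg [0.493  0.0112 0.22  ] [0.4956 0.0128 0.2084]
hinge [0.3728 0.095  0.2   ] [0.3725 0.0949 0.2017]
piv [ 0.337  -0.1406  0.212 ] [ 0.3364 -0.14    0.2182]
```

View pics/t0c.png

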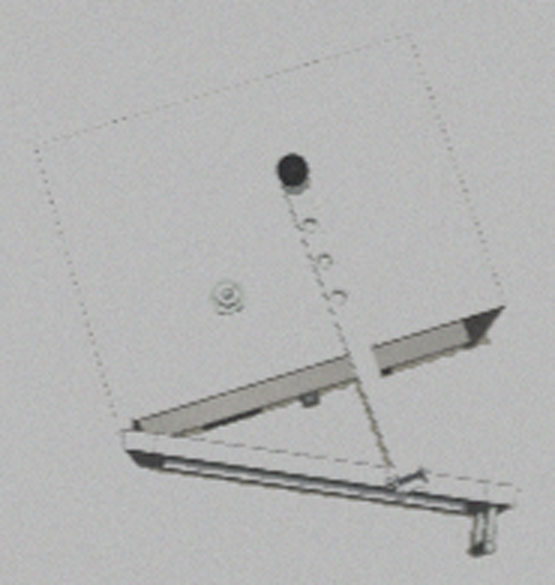

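```bash
cat > fit.py <<'E'
from h import *
from scipy.optimize import least_squares
def model(x,y,th,d,s,t=0.):
    A=np.array([[np.cos(th),-np.sin(th)],[np.sin(th),np.cos(th)]]); h=np.array([x,y])
    pv=250*np.array([-np.sin(d),-np.cos(d)])+9*np.array([-np.cos(d),np.sin(d)])
    u=np.array([np.sin(d+s),np.cos(d+s)])
    L=lambda a,z:(pv+u*(a*np.cos(t)-z*np.sin(t)))/1e3, .212+(a*np.sin(t)+z*np.cos(t))/1e3
    W=lambda p,z:np.array([*(h+A@np.asarray(p)),z])
    def B(a,z): return W((pv+u*(a*np.cos(t)-z*np.sin(t)))/1e3,.212+(a*np.sin(t)+z*np.cos(t))/1e3)
    return dict(hinge=W([0,0],.2),pivot=B(0,0),knob=B(285,31),near=B(170,5),mid=B(205,5),far=B(240,5),peg=W([.085,-.12],.222),seat=W([.085,-.12],.212),
      bl=W([.27,.0],.2),br=W([.27,-.36],.2),fr=W([0,-.36],.2))
E
sed -i '/L=lambda/d' fit.py
python3 - <<'E'
from fit import *
np.set_printoptions(precision=4,suppress=True)
im,d,c=load('t0')
px=lambda u,v:(u/3+190-.33,v/3+110-.33)
obs=dict(knob=px(293,170),peg=px(228,293),near=px(337,297),mid=px(323,262),far=px(308,225),bl=px(37,150),br=px(409,36),fr=px(503,308))
f=lambda p:np.ravel([proj(model(*p)[k],c)[0]-obs[k] for k in obs])
s=least_squares(f,[.37,.095,.29,.4,.8],loss='soft_l1')
print(s.x); print(dict(zip(obs,f(s.x).reshape(-1,2).round(1))))
m=model(*s.x); print(m)
np.save('fit0.npy',s.x)
g=model(*s.x[:3],.31,.66); print('goal knob',g['knob'],'bar dir now',np.arctan2(*(m['knob']-m['pivot'])[[1,0]]),'goal',np.arctan2(*(g['knob']-g['pivot'])[[1,0]]))
e=r.read_state(); T=R.from_quat(e['eef_rot']).as_matrix(); print(T)
E
```

```text
[0.3826 0.1057 0.2978 0.4548 1.0822]
{'knob': array([-0.2,  0.1]), 'peg': array([-2. ,  0.2]), 'near': array([-0.1,  0.2]), 'mid': array([-0. , -0.3]), 'far': array([0.4, 0. ]), 'bl': array([-0.4, -0.1]), 'br': array([ 0.4, -0. ]), 'fr': array([ 2.1, -0.2])}
{'hinge': array([0.3826, 0.1057, 0.2   ]), 'pivot': array([ 0.3346, -0.1398,  0.212 ]), 'knob': array([ 0.6041, -0.047 ,  0.243 ]), 'near': array([ 0.4954, -0.0845,  0.217 ]), 'mid': array([ 0.5285, -0.0731,  0.217 ]), 'far': array([ 0.5616, -0.0617,  0.217 ]), 'peg': array([0.4991, 0.0159, 0.222 ]), 'seat': array([0.4991, 0.0159, 0.212 ]), 'bl': array([0.6407, 0.1849, 0.2   ]), 'br': array([ 0.7463, -0.1592,  0.2   ]), 'fr': array([ 0.4882, -0.2384,  0.2   ])}
goal knob [0.548  0.0788 0.243 ] bar dir now 0.33155299553965145 goal 0.8985465226909766
[[-0.0003  0.2665  0.9638]
 [-0.0012  0.9638 -0.2665]
 [-1.     -0.0012 -0.    ]]
```

Run:
```python
from fit import *
np.set_printoptions(precision=4,suppress=True)
im,d,c=load('t0')
px=lambda u,v:(u/3+190-.33,v/3+110-.33)
obs=dict(knob=px(293,170),peg=px(228,293),near=px(337,297),mid=px(323,262),far=px(308,225),bl=px(37,150),br=px(409,36),fr=px(503,308))
def M(p):
    m=model(*p[:5]); th=p[2]; A=np.array([-np.sin(th),np.cos(th),0])*p[5]
    for k in('bl','br','fr'): m[k]=m[k]+A
    return m
f=lambda p:np.ravel([proj(M(p)[k],c)[0]-obs[k] for k in obs])
s=least_squares(f,[.37,.095,.29,.4,.8,0])
print(s.x); print(dict(zip(obs,f(s.x).reshape(-1,2).round(1))))
m=M(s.x); print(m['knob'],m['peg'],m['pivot'])
np.save('fit0.npy',s.x[:5])
g=model(*s.x[:3],.31,.66); print('goal knob',g['knob'],'dir now',np.arctan2(*(m['knob']-m['pivot'])[[1,0]]),'goal',np.arctan2(*(g['knob']-g['pivot'])[[1,0]]))
e=r.read_state(); T=R.from_quat(e['eef_rot']).as_matrix()
print('to above knob(tool,units)',T.T@(m['knob']+[0,0,.13]-e['ee_pos'])/.25)
```

```text
[0.3849 0.1019 0.2928 0.4545 1.0613 0.0071]
{'knob': array([-0.5,  0.2]), 'peg': array([-0.4, -0.5]), 'near': array([0.3, 0.1]), 'mid': array([ 0.1, -0.3]), 'far': array([0.4, 0.1]), 'bl': array([-1. , -0.3]), 'br': array([-0. ,  0.3]), 'fr': array([1.1, 0.3])}
[ 0.6037 -0.0462  0.243 ] [0.501  0.0115 0.222 ] [ 0.3358 -0.1434  0.212 ]
goal knob [0.5502 0.0742 0.243 ] dir now 0.3478341067480995 goal 0.8935759442667878
to above knob(tool,units) [-0.602  -2.0342  2.3769]
```

```bash
cat > go.py <<'E'
# prints tool-axis shift/turn (units) from the present pose to a target: x y z(TCP) baryaw (jaws across bar)
from h import *; import sys
np.set_printoptions(precision=4,suppress=True)
x,y,z,b=map(float,sys.argv[1:5]); e=r.read_state(); T=R.from_quat(e['eef_rot']); 
ty=np.array([np.sin(b),-np.cos(b),0]); tx=np.array([0,0,-1.]); G=R.from_matrix(np.c_[tx,ty,np.cross(tx,ty)])
print('shift',T.inv().apply(np.array([x,y,z])-e['ee_pos'])/.25,'turn',(T.inv()*G).as_rotvec()/1.5,'t',e['time'],'j',np.array(e['joint_positions']),'F',np.array(e['ft_force']),e['width'])
E
python3 go.py .604 -.046 .36 .348
S='-.5 -.85 1 .8 0 0'
python3 -m pendant '-.5 -.85 1 .8 0 0;-.5 -.85 1 .8 0 0;-.5 -.85 1 .8 0 0;-.5 -.85 1 .8 0 0;-.5 -.85 1 .8 0 0;-.5 -.85 1 .8 0 0;-.5 -.85 1 .8 0 0;-.5 -.85 1 .8 0 0' 1
python3 go.py .604 -.046 .36 .348
```

```text
shift [-0.55   -2.0329  2.3777] turn [1.6826 0.001  0.0003] t 0.1 j [-1.3236  0.3328 -0.0647  1.4608  0.0216  1.3499 -0.0885] F [ 0.4369 -0.507   0.6937] 0.0869443942883989
time: 0.9
ee_pos: [0.3555, 0.3259, 0.3504]
eef_rot: [0.48, 0.521, -0.477, 0.521]
ft_force: [0.0, 0.9, 0.2]
width: 0.0872
shift [-0.0388  0.8636  1.5667] turn [ 0.8721 -0.0029 -0.0011] t 0.9 j [-1.0559 -0.0373  0.2124  1.6154  0.0087  1.5583 -0.7583] F [0.0483 0.9398 0.2426] 0.08722222849405921
```

```bash
python3 -m pendant '-.04 .5 .92 .8 0 0;-.04 .5 .92 .8 0 0;-.04 .5 .92 .8 0 0;-.04 .5 .92 .8 0 0;-.04 .5 .92 .8 0 0;-.04 .5 .92 .8 0 0;-.04 .5 .92 .8 0 0;-.04 .5 .92 .8 0 0' 1
python3 go.py .604 -.046 .36 .348
```

```text
time: 1.7
ee_pos: [0.4986, 0.114, 0.3572]
eef_rot: [-0.688, -0.163, 0.688, -0.163]
ft_force: [0.2, -0.4, 0.6]
width: 0.0871
shift [-0.0114  0.7609 -0.0906] turn [0.0774 0.0005 0.    ] t 1.7 j [-0.7906  0.0253  0.4922  1.5442 -0.0119  1.5758 -1.4053] F [ 0.2315 -0.3931  0.6185] 0.0870943109939558
```

```bash
python3 -m pendant '-.01 .76 -.09 .08 0 0;-.01 .76 -.09 .08 0 0;-.01 .76 -.09 .08 0 0;-.01 .76 -.09 .08 0 0;-.01 .76 -.09 .08 0 0;-.01 .76 -.09 .08 0 0' 1
python3 go.py .604 -.046 .36 .348
python3 - <<'E'
from h import *
im,d,c=snap('wrist','w1')
E
```

```text
time: 2.3
ee_pos: [0.6049, -0.0452, 0.3592]
eef_rot: [-0.696, -0.123, 0.697, -0.123]
ft_force: [0.3, 0.2, 0.4]
width: 0.0871
shift [-0.0031  0.0019  0.0044] turn [ 0.0012  0.0011 -0.0001] t 2.3 j [-0.5085  0.2921  0.6708  1.2999 -0.1792  1.6111 -1.0868] F [0.3225 0.1767 0.3579] 0.08711408254426162
```

View pics/w1.png

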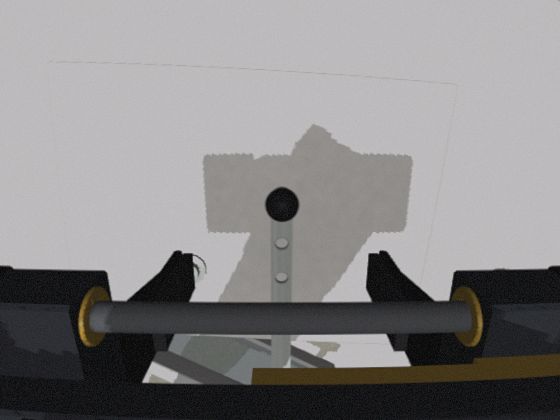

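Run:
```python
from fit import *
np.set_printoptions(precision=4,suppress=True)
im,d,c=load('w1'); P=cloud(d,c)
print('knob',ray(282,204,.243,c),P[204,282],'far',ray(281.5,243,.217,c),'mid',ray(281,277.5,.217,c))
m=model(*np.load('fit0.npy'))
for k in m: print(k,m[k],proj(m[k],c)[0])
print('roof z',P[220,230],P[220,380])
```

```text
knob [ 0.6056 -0.0455  0.243 ] [ 0.6091 -0.0441  0.2561] far [ 0.5633 -0.0607  0.217 ] mid [ 0.53   -0.0725  0.217 ]
hinge [0.3849 0.1019 0.2   ] [ 85.1634 330.6746]
pivot [ 0.3358 -0.1434  0.212 ] [280.5334 432.5705]
knob [ 0.6037 -0.0462  0.243 ] [282.0344 206.341 ]
near [ 0.4956 -0.0854  0.217 ] [281.2631 310.8074]
mid [ 0.5285 -0.0735  0.217 ] [281.4407 279.092 ]
far [ 0.5614 -0.0616  0.217 ] [281.6286 245.0987]
peg [0.501  0.0115 0.222 ] [186.4188 278.0378]
seat [0.501  0.0115 0.212 ] [188.9544 273.1301]
bl [0.6434 0.1798 0.2   ] [54.3664 66.0093]
br [ 0.7473 -0.1648  0.2   ] [465.4122  89.6646]
fr [ 0.4888 -0.2428  0.2   ] [413.5222 348.3928]
roof z [ 0.5626 -0.0092  0.2015] [ 0.6116 -0.1428  0.2017]
```

```bash
python3 -m pendant '.2 0 0 0 0 0;.36 0 0 0 0 0;.46 0 0 0 0 0;.528 0 0 0 0 0;.528 0 0 0 0 0' 1
python3 -m pendant '0 0 0 0 0 0;0 0 0 0 0 0;0 0 0 0 0 0;0 0 0 0 0 0;0 0 0 0 0 0;0 0 0 0 0 0' -1 25
python3 go.py .605 -.0455 .227 .348
```

```text
time: 2.85
ee_pos: [0.6033, -0.042, 0.2259]
eef_rot: [-0.695, -0.125, 0.697, -0.124]
ft_force: [-0.4, 0.1, -0.1]
width: 0.0869
time: 3.45
ee_pos: [0.6049, -0.0443, 0.2282]
eef_rot: [0.696, 0.124, -0.696, 0.124]
ft_force: [-0.3, 0.7, -0.1]
width: 0.0467
shift [0.0047 0.0047 0.0013] turn [ 0.0025 -0.0001  0.    ] t 3.45 j [-0.5151  0.3237  0.6483  1.5359 -0.1984  1.3485 -1.067 ] F [-0.2871  0.7157 -0.0855] 0.04673471161293435
```

```bash
python3 -m pendant '0 0 0 0 0 0;0 0 0 0 0 0;0 0 0 0 0 0;0 0 0 0 0 0' -1 25
python3 - <<'E'
from fit import *
np.set_printoptions(precision=4,suppress=True)
p=np.load('fit0.npy')
# waypoints: lift t=.12 at the present pose, then interpolate door/swivel to goal, then lower
e=r.read_state(); T=R.from_quat(e['eef_rot']); k0=model(*p)['knob']; b0=p[2]
for d,s,t in [(*p[3:5],0),(*p[3:5],.06),(*p[3:5],.12)]+[(p[3]+(.31-p[3])*a,p[4]+(.66-p[4])*a,.12) for a in(.25,.5,.75,1)]+[(.31,.66,.06),(.31,.66,0)]:
    m=model(*p[:3],d,s,t); yaw=p[3]+p[4]-d-s
    print(m['knob'].round(4),'shift',T.inv().apply(m['knob']-k0)/.25,'turnx',-yaw/1.5,'mid',m['mid'])
E
```

```text
time: 3.85
ee_pos: [0.6048, -0.0443, 0.228]
eef_rot: [0.696, 0.124, -0.696, 0.124]
ft_force: [-1.3, -0.5, -0.3]
width: 0.0261
[ 0.6037 -0.0462  0.243 ] shift [0. 0. 0.] turnx -0.0 mid [ 0.5285 -0.0735  0.217 ]
[ 0.6015 -0.047   0.26  ] shift [-0.0681 -0.      0.0095] turnx -0.0 mid [ 0.5279 -0.0737  0.2293]
[ 0.5983 -0.0482  0.2769] shift [-0.1356 -0.0001  0.023 ] turnx -0.0 mid [ 0.5266 -0.0742  0.2415]
[ 0.5918 -0.015   0.2769] shift [-0.1356 -0.1337  0.0017] turnx -0.09095697291978129 mid [ 0.5243 -0.0505  0.2415]
[0.5808 0.0161 0.2769] shift [-0.1356 -0.2658  0.0002] turnx -0.18191394583956275 mid [ 0.5187 -0.0283  0.2415]
[0.5656 0.0445 0.2769] shift [-0.1355 -0.3935  0.0182] turnx -0.2728709187593441 mid [ 0.5101 -0.0079  0.2415]
[0.5466 0.0697 0.2769] shift [-0.1355 -0.5142  0.0547] turnx -0.3638278916791254 mid [0.4988 0.0102 0.2415]
[0.5487 0.0724 0.26  ] shift [-0.0681 -0.5211  0.0431] turnx -0.3638278916791254 mid [0.4997 0.0113 0.2293]
[0.5502 0.0742 0.243 ] shift [ 0.     -0.526   0.0349] turnx -0.3638278916791254 mid [0.5001 0.0119 0.217 ]
```

```bash
python3 -m pendant '-.03 0 .004 0 0 0;-.068 0 .009 0 0 0;-.1 0 .015 0 0 0;-.136 0 .023 0 0 0;-.136 0 .023 0 0 0;-.136 0 .023 0 0 0' -1 25
python3 - <<'E'
from h import *
s=r.read_state(); print(s['ee_pos'],s['ft_force'],s['width'])
im,d,c=snap('top','t1')
cv2.imwrite('pics/t1c.png',cv2.resize(cv2.convertScaleAbs(im[110:305,190:375],alpha=1.6),None,fx=3,fy=3,interpolation=cv2.INTER_CUBIC))
im,d,c=snap('scene','s1')
a=cv2.resize(im[140:300,180:380],None,fx=3,fy=3,interpolation=cv2.INTER_CUBIC)
cv2.imwrite('pics/s1c.png',a)
E
```

```text
time: 4.45
ee_pos: [0.5996, -0.0463, 0.2623]
eef_rot: [0.696, 0.124, -0.696, 0.124]
ft_force: [0.5, 0.8, -1.4]
width: 0.0267
[ 0.59957237 -0.0462513   0.26228822] [ 0.50997636  0.7965719  -1.43571678] 0.02665958095361976
```

View pics/s1c.png

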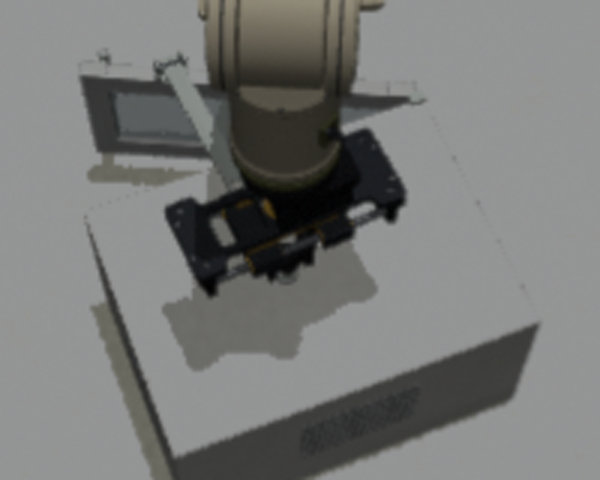

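```bash
python3 -m pendant '0 -.067 -.012 -.045 0 0;0 -.134 -.021 -.091 0 0;0 -.2 -.024 -.136 0 0;0 -.266 -.023 -.182 0 0;0 -.33 -.016 -.228 0 0;0 -.394 -.005 -.273 0 0;0 -.394 -.005 -.273 0 0;0 -.394 -.005 -.273 0 0' -1 25
python3 - <<'E'
from h import *
s=r.read_state(); print(s['ee_pos'],s['eef_rot'],s['ft_force'],s['width'])
im,d,c=snap('wrist','w2')
snap('top','t2')
E
```

```text
time: 5.35
ee_pos: [0.5668, 0.0464, 0.2619]
eef_rot: [-0.657, -0.262, 0.657, -0.262]
ft_force: [0.2, 0.9, -1.8]
width: 0.0267
[0.56676086 0.04642235 0.26185224] [-0.65665316 -0.26225038  0.65671125 -0.26222451] [ 0.17353219  0.8669949  -1.83165123] 0.026657578274433595
```

View pics/w2.png

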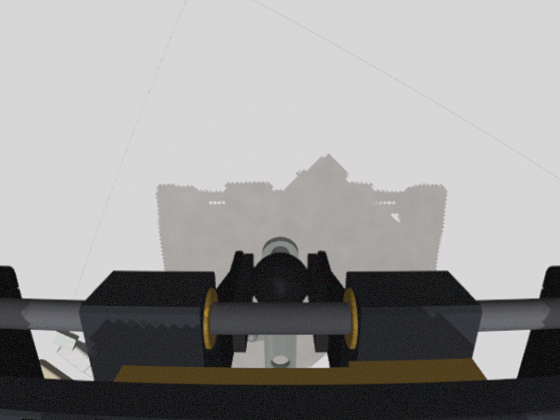

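Run:
```python
from fit import *
np.set_printoptions(precision=4,suppress=True)
p=np.load('fit0.npy'); im,d,c=load('w2')
a=.75; m=model(*p[:3],p[3]+(.31-p[3])*a,p[4]+(.66-p[4])*a,.12)
for k in m: print(k,m[k],proj(m[k],c)[0])
im,d,c=load('t2')
for k in m: print(k,proj(m[k],c)[0])
w=cv2.imread('pics/w2.png'); a=cv2.resize(w[225:375,180:380],None,fx=3,fy=3,interpolation=cv2.INTER_CUBIC)
b=cv2.resize(cv2.convertScaleAbs(im[150:300,190:390],alpha=1.6),None,fx=3,fy=3,interpolation=cv2.INTER_CUBIC)
cv2.imwrite('pics/c2.png',cv2.resize(np.vstack([a,b]),None,fx=.66,fy=.66))
```

```text
hinge [0.3849 0.1019 0.2   ] [ 67.6889 340.7803]
pivot [ 0.3626 -0.1473  0.212 ] [280.1662 517.1937]
knob [0.5656 0.0445 0.2769] [283.0471 289.3733]
near [ 0.4849 -0.0317  0.2373] [281.3606 404.0258]
mid [ 0.5101 -0.0079  0.2415] [281.7118 367.5689]
far [0.5354 0.016  0.2457] [282.1136 325.1114]
peg [0.501  0.0115 0.222 ] [251.4596 339.2357]
seat [0.501  0.0115 0.212 ] [252.5173 330.2677]
bl [0.6434 0.1798 0.2   ] [204.6678 -16.9935]
br [ 0.7473 -0.1648  0.2   ] [648.3816 245.5846]
fr [ 0.4888 -0.2428  0.2   ] [445.588  482.1433]
hinge [231.4023 252.4035]
pivot [327.2558 259.0513]
knob [251.4414 177.3059]
near [281.9435 211.3768]
mid [272.5711 201.6062]
far [263.2124 191.8506]
peg [265.3084 206.8581]
seat [265.4224 207.709 ]
bl [203.4961 158.6171]
br [328.4304 121.292 ]
fr [361.0063 211.8758]
```

View pics/c2.png

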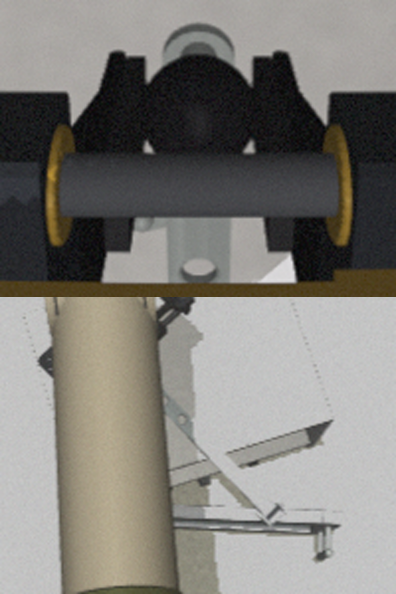

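```bash
cat > rel.py <<'E'
from fit import *; import sys
np.set_printoptions(precision=4,suppress=True)
# args: t dx dy(mm) : knob goal at tip t plus correction, minus grip offset(TCP-model knob at w2)
p=np.load('fit0.npy'); t,dx,dy=map(float,sys.argv[1:4])
a=.75; k2=model(*p[:3],p[3]+(.31-p[3])*a,p[4]+(.66-p[4])*a,.12)['knob']; off=np.array([.56676,.04642,.26185])-k2
g=model(*p[:3],.31,.66,t); tgt=g['knob']+off+[dx/1e3,dy/1e3,0]
e=r.read_state(); T=R.from_quat(e['eef_rot']); b=np.arctan2(*(g['knob']-g['pivot'])[[1,0]])
tx=np.array([0,0,-1.]); ty=np.array([np.sin(b),-np.cos(b),0]); G=R.from_matrix(np.c_[tx,ty,np.cross(tx,ty)])
print('ee',e['ee_pos'],'tgt',tgt,'shift',T.inv().apply(tgt-e['ee_pos'])/.25,'turn',(T.inv()*G).as_rotvec()/1.5,'F',np.array(e['ft_force']),e['width'],e['time'])
E
python3 rel.py .12 0 -3; python3 rel.py .08 0 -3
```

```text
ee [0.567  0.0458 0.262 ] tgt [0.5478 0.0686 0.2619] shift [ 0.0005 -0.1191 -0.0071] turn [-0.0899 -0.     -0.0002] F [ 0.8784  1.1997 -1.3852] 0.026414466501959607 5.45
ee [0.567  0.0458 0.262 ] tgt [0.5493 0.0704 0.2506] shift [ 0.0454 -0.1204 -0.0165] turn [-0.0899 -0.     -0.0002] F [ 0.8784  1.1997 -1.3852] 0.026414466501959607 5.45
```

```bash
python3 -m pendant '0 -.03 -.002 -.022 0 0;0 -.06 -.004 -.045 0 0;0 -.09 -.006 -.068 0 0;0 -.12 -.007 -.09 0 0;.02 -.12 -.012 -.09 0 0;.045 -.12 -.0165 -.09 0 0;.045 -.12 -.0165 -.09 0 0' -1 25
python3 rel.py .08 0 -3
python3 - <<'E'
from fit import *
np.set_printoptions(precision=4,suppress=True)
im,d,c=snap('wrist','w3')
p=np.load('fit0.npy');m=model(*p[:3],.31,.66,.08)
for k in m: print(k,m[k],proj(m[k],c)[0])
w=im; a=cv2.resize(w[250:375,200:360],None,fx=4,fy=4,interpolation=cv2.INTER_CUBIC)
cv2.imwrite('pics/c3.png',cv2.convertScaleAbs(a,alpha=1.2))
E
```

```text
time: 6.15
ee_pos: [0.5487, 0.0713, 0.2497]
eef_rot: [-0.637, -0.306, 0.638, -0.306]
ft_force: [-0.1, 2.0, -1.7]
width: 0.0263
ee [0.5487 0.0713 0.2497] tgt [0.5493 0.0704 0.2506] shift [-0.0039  0.004   0.0014] turn [0.0017 0.0006 0.0005] F [-0.0581  1.9624 -1.697 ] 0.026317644181078508 6.15
hinge [0.3849 0.1019 0.2   ] [ 78.5905 334.7959]
pivot [ 0.3716 -0.1479  0.212 ] [278.839  530.8621]
knob [0.5481 0.0716 0.2657] [280.2753 286.9791]
near [ 0.4776 -0.0162  0.2306] [279.5052 409.9484]
mid [0.4994 0.011  0.2334] [279.711 371.432]
far [0.5213 0.0382 0.2362] [279.9477 326.8952]
peg [0.501  0.0115 0.222 ] [281.0862 357.3597]
seat [0.501  0.0115 0.212 ] [281.0591 347.3566]
bl [0.6434 0.1798 0.2   ] [293.6397 -17.4177]
br [ 0.7473 -0.1648  0.2   ] [668.3458 305.1969]
fr [ 0.4888 -0.2428  0.2   ] [438.1925 512.5803]
```

View pics/c3.png

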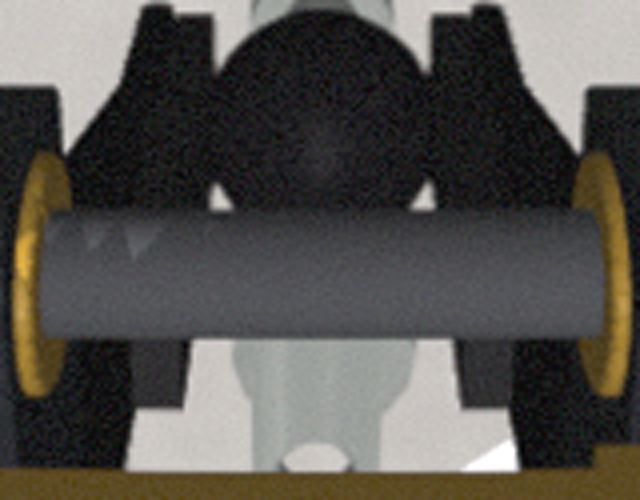

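```bash
python3 -m pendant '0 .004 .0025 0 0 0;0 .008 .005 0 0 0;.015 .008 .003 0 0 0;.03 .008 .001 0 0 0;.044 .008 -.002 0 0 0;.044 .008 -.002 0 0 0' -1 25
python3 rel.py 0 0 0
python3 -m pendant '.008 0 -.0013 0 0 0;.016 0 -.0026 0 0 0;.016 0 -.0026 0 0 0' -1 25
python3 rel.py 0 0 0
```

```text
time: 6.8
ee_pos: [0.5507, 0.0704, 0.2393]
eef_rot: [-0.637, -0.306, 0.637, -0.306]
ft_force: [0.4, 2.4, 0.1]
width: 0.0266
ee [0.5507 0.0704 0.2393] tgt [0.5514 0.0761 0.228 ] shift [ 0.0453 -0.012  -0.0195] turn [0.0019 0.0003 0.0002] F [0.4179 2.411  0.0676] 0.026624085215118082 6.8
time: 7.1
ee_pos: [0.5514, 0.0712, 0.2355]
eef_rot: [0.637, 0.307, -0.637, 0.306]
ft_force: [3.0, 3.9, -1.6]
width: 0.0265
ee [0.5514 0.0712 0.2355] tgt [0.5514 0.0761 0.228 ] shift [ 0.0303 -0.012  -0.0153] turn [ 0.0021 -0.0003  0.    ] F [ 2.9546  3.9118 -1.6394] 0.026485447812335656 7.1
```

```bash
python3 -m pendant '0 0 -.004 0 0 0;.008 0 -.008 0 0 0;.008 0 -.008 0 0 0' -1 25
python3 rel.py 0 0 0
python3 -m pendant '.01 0 -.003 0 0 0;.02 0 -.005 0 0 0;.02 0 -.005 0 0 0' -1 25
python3 rel.py 0 0 0
```

```text
time: 7.4
ee_pos: [0.5523, 0.0722, 0.2333]
eef_rot: [-0.637, -0.306, 0.638, -0.306]
ft_force: [-0.9, 0.7, -0.6]
width: 0.0267
ee [0.5523 0.0722 0.2333] tgt [0.5514 0.0761 0.228 ] shift [ 0.0215 -0.0126 -0.0101] turn [0.0017 0.0006 0.0002] F [-0.913   0.6854 -0.5603] 0.026671328833446407 7.4
time: 7.7
ee_pos: [0.5533, 0.0727, 0.2306]
eef_rot: [0.638, 0.306, -0.637, 0.306]
ft_force: [-9.0, -1.3, 15.8]
width: 0.0264
ee [0.5533 0.0727 0.2306] tgt [0.5514 0.0761 0.228 ] shift [ 0.0106 -0.0145 -0.0057] turn [ 0.0015 -0.0004 -0.0002] F [-9.0366 -1.2696 15.8241] 0.026445518337281565 7.7
```

```bash
python3 -m pendant '0 -.004 .003 0 0 0;0 -.007 .004 0 0 0;0 -.007 .004 0 0 0' -1 15
python3 rel.py 0 0 0
python3 -m pendant '.005 0 0 0 0 0;.01 0 0 0 0 0;.01 0 0 0 0 0' -1 15
python3 rel.py 0 0 0
```

```text
time: 8.0
ee_pos: [0.5531, 0.073, 0.2306]
eef_rot: [0.639, 0.306, -0.636, 0.307]
ft_force: [4.0, -1.3, 8.4]
width: 0.0268
ee [0.5531 0.073  0.2306] tgt [0.5514 0.0761 0.228 ] shift [ 0.0107 -0.013  -0.0053] turn [ 0.0016 -0.0022 -0.0026] F [ 3.9772 -1.2975  8.4131] 0.02679024149817867 8.0
time: 8.3
ee_pos: [0.5534, 0.0732, 0.2294]
eef_rot: [0.639, 0.306, -0.635, 0.307]
ft_force: [-0.9, -0.9, 19.2]
width: 0.027
ee [0.5534 0.0732 0.2294] tgt [0.5514 0.0761 0.228 ] shift [ 0.0059 -0.0136 -0.0039] turn [ 0.0016 -0.0032 -0.0027] F [-0.9416 -0.8707 19.1913] 0.027045626333016857 8.3
```

```bash
python3 -m pendant '-.006 0 0 0 0 0;-.008 0 0 0 0 0' -1 5
python3 -m pendant '0 0 0 0 0 0;0 0 0 0 0 0;0 0 0 0 0 0;0 0 0 0 0 0;0 0 0 0 0 0;0 0 0 0 0 0' 1
python3 -m pendant '-.08 0 0 0 0 0;-.2 0 0 0 0 0;-.4 0 0 0 0 0;-.5 0 0 0 0 0;-.5 0 0 0 0 0' 1
python3 rel.py 0 0 0
python3 - <<'E'
from fit import *
np.set_printoptions(precision=4,suppress=True)
im,d,c=snap('wrist','w4'); snap('top','t4')
p=np.load('fit0.npy');m=model(*p[:3],.31,.66,0)
for k in ('knob','far','mid','near','peg'): print(k,m[k],proj(m[k],c)[0])
E
```

```text
time: 8.5
ee_pos: [0.5524, 0.0736, 0.2292]
eef_rot: [0.638, 0.306, -0.636, 0.307]
ft_force: [3.9, 0.2, 3.7]
width: 0.0274
time: 9.1
ee_pos: [0.5512, 0.0737, 0.2282]
eef_rot: [-0.637, -0.306, 0.637, -0.306]
ft_force: [-0.2, 0.7, -0.6]
width: 0.0672
time: 9.6
ee_pos: [0.5526, 0.0737, 0.3572]
eef_rot: [0.639, 0.306, -0.635, 0.307]
ft_force: [0.2, -0.5, 0.4]
width: 0.0866
ee [0.5526 0.0737 0.3572] tgt [0.5514 0.0761 0.228 ] shift [ 0.517  -0.0115 -0.0019] turn [ 0.0017 -0.0035 -0.0023] F [ 0.2039 -0.4596  0.4264] 0.08662275547601572 9.6
knob [0.5502 0.0742 0.243 ] [277.8282 208.2579]
far [0.522  0.0391 0.217 ] [277.7782 247.2935]
mid [0.5001 0.0119 0.217 ] [277.689  281.5149]
near [ 0.4782 -0.0154  0.217 ] [277.6084 313.4631]
peg [0.501  0.0115 0.222 ] [278.6044 283.7972]
```

View pics/w4.png

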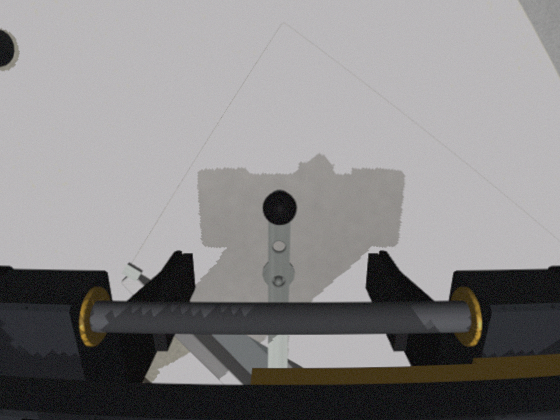

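Run:
```python
from fit import *
np.set_printoptions(precision=4,suppress=True)
p=np.load('fit0.npy')
for fn,m in(('w1',model(*p)),('w4',model(*p[:3],.31,.66,0))):
    im,d,c=load(fn); P=cloud(d,c)
    for f in (.78,.90):
        u,v=proj(m['pivot']+(m['knob']-m['pivot'])*[f,f,0]+[0,0,.005],c)[0].round().astype(int)
        z=P[v-3:v+4,u-5:u+6,2]; rf=np.r_[P[v-3:v+4,u-45:u-35,2].ravel(),P[v-3:v+4,u+35:u+45,2].ravel()]
        print(fn,f,'bar',np.median(z),'roof',np.median(rf))
    u,v=proj(m['knob'],c)[0].astype(int); print('knob top',np.percentile(P[v-15:v+16,u-15:u+16,2],97))
im,d,c=load('w4'); a=cv2.resize(im[190:305,200:360],None,fx=4,fy=4,interpolation=cv2.INTER_CUBIC); cv2.imwrite('pics/c4.png',a)
```

```text
w1 0.78 bar 0.2165906045347319 roof 0.20136675296138917
w1 0.9 bar 0.21667463405249385 roof 0.20139462864311003
knob top 0.25654283609616024
w4 0.78 bar 0.2179842052247029 roof 0.20138130786702763
w4 0.9 bar 0.21811930110562727 roof 0.20128623037008694
knob top 0.2580136114055447
```

View pics/c4.png

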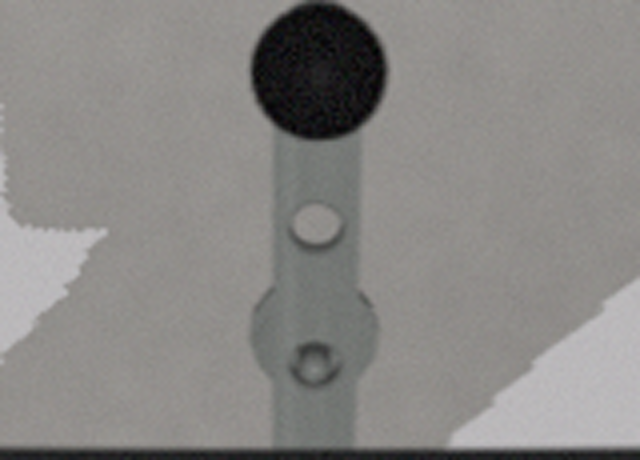

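Run:
```python
from bench import r, close_job
s=r.read_state(); print(s['time'],s['ft_force'],s['width']); print(close_job())
```

```text
9.7 [-0.34496029  0.2154849  -0.49842559] 0.08717917566050246
the job is handed in; nothing more can be done
None
```

I took the stay by its knob, swung it over the peg, lowered the middle hole onto it and let go. The job was handed in at 9.7 s with the gripper open, about 13 cm above where it let go.

**Final checks:**
- **Peg in the middle hole:** the last wrist picture shows the peg inside the middle hole, with the far hole free.
- **Fully down:** the underside of the bar measures about 11.7 mm above the roof, against 12 mm nominal. The knob lies within about 2 pixels of where the model puts it for 0.31 rad.
- **Forces:** while seating, the readings after each move peaked at about 19 N, and I shifted the bar slightly to ease the sideways load. With the tool clear they were back to about zero.

**A reading that disagreed:** the bar measured about 1.4 mm higher on the peg than at the start. At the start it read about 10.2 mm above the roof, below the 12 mm stated. I took that as sag at the fork's stop or depth error, because the final height matches the nominal figure.

**Not checked:** I did not compare the bottles, jar and lens barrel in a picture afterwards, but the tool stayed well above them. I judged the door angle only from the stay's position.

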